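Find and mark the balance point of a weighted lamp bar

ROBOT

A 6-joint arm with a two-finger parallel gripper is mounted at the origin on the work surface. World frame = base frame: x ahead of the robot, y to its left, z up, the work surface at z = 0. Lengths are in mm, angles in degrees, forces in N, time in s.
With the tool pointing down it reaches from about 275 to 850 mm from the base axis. Payload 19 kg.
Tool frame: the origin (TCP) lies midway between the tips of the shut fingers; the grasp point (between the pads) lies 19 mm behind it; z points along the fingers, y is the line along which they close (so a half turn about z gives the same grasp; the last joint's range is limited). The gripper opens to 85 mm and grips with 20 to 120 N. Pads are 22 mm wide; open, the fingers measure 114 mm over their backs; the gripper's body (76 mm by 85 mm) begins 54 mm behind the grasp point. The pads swing forward as they close: fully open they stand 13 mm farther back than shut.
Start: joints at [-76.318, 8.623, 82.357, -0, 89.026, -7.678], TCP at [209.401, -535.482, 231.267] pointing down, gripper open.
Joint ranges: [-160.23, 160.23], [-39.13, 120.54], [6.94, 153.29], [-79.49, 259.48], [9.18, 160.14], [-161.06, 161.06]. Speed limits (degrees/s): [108.29, 108.29, 127.2, 172.46, 172.46, 172.46].

INTERFACE

Orientations are given as a 3x3 rotation matrix whose columns are the frame's x, y, z axes.
In Python, from bench import r, kinematics, capture, close_job gives the robot as it stands. Calls block until the motion is done:
- r.goto(position, orientation): joint-space move of the TCP to a pose.
- r.move_straight(position, speed=150, ori=None, until_force=None): straight line of the TCP; ori=None keeps the orientation; speed is the mean speed in mm/s. With until_force (N) it stops when the force on the tool has changed by that much, and returns True; else False.
- r.movej(angles): joint-space move.
- r.grip(opening): finger opening in mm; the grip force is fixed at half the most; returns when the fingers have stopped.
- r.wait(seconds).
- kinematics.solve_ik(position, orientation): joint angles nearest the present ones, or None.
- r.get_state(): the state.
- capture(name): name is "scene" or "top" or "wrist"; returns a dict with "color" (420x560x3 uint8, red, green, blue), "depth" (420x560 float32, mm along the optical axis (not along the pixel's ray), 0 where there is no reading), "camera_matrix" (3x3 intrinsics, pixels), "world_to_cam" (4x4, takes a point from world to camera coordinates); the wrist camera has in their place "tool_from_camera" (4x4, takes a point from camera to tool coordinates, whose origin is the TCP and whose axes are the flange's). Camera axes: x right, y up, looking along -z (the intrinsics and any distortion apply to the point x, -y, -z); pixel columns grow to the right and rows downward; lengths in mm; the calibration is good to about 2 mm. A picture is of the moment at which its call begins: read the wrist's pose just before it.
A pose or a line that the arm cannot do raises r.PlanningError and nothing moves.
- close_job(): hands the job in; it is judged then, once.
The state is a dict: "time": time; "joint_pos": joint angles; "joint_vel": joint speeds; "effort": joint torques, N m; "tcp_pos": TCP position; "tool_rot": TCP orientation; "ft_force": force on the tool from outside, world axes, zero at the start; "torque": the same for the moment, N m; "finger_gap": finger opening in mm; "gripper_force": force on a finger pad.
Only numpy, scipy, OpenCV 4.12 (cv2) and the standard library are available. Lean on these libraries where they do the work, as an engineer would, in place of code of your own. Each camera call takes 0.05 s, during which the arm holds its last target. There are 200 camera calls.

TASK

The wooden lamp bar has a ballast hidden inside and must hang level, so find its balance point: without lifting it off the jig, slide it along over the dark ridge until its low end just comes up and the bar stays balanced level on the ridge alone, with nothing holding it. Then set the aluminium saddle marker astride the bar, seated on it and centred right over the ridge, and leave the bar balanced level with the marker on it. Do not disturb the other things on the bench.

Things in the scene. Friction and masses are not known exactly. Their poses are not given: they have to be found in the camera images.
- stand: Jig fixed to the bench: brown wooden board 400 mm long (x), 90 wide (y), 30 thick, a dark wooden ridge across its middle. On the ridge's ends two dark cheeks, 40 mm long (x), 10 thick, 51 mm apart, stand 9 mm above the ridge and guide the bar. Origin: centre of the board's underside, under the middle of the ridge; z up. The bar is to be slid towards +x.
- ridge (a point): Middle of the ridge's flat top (axes as the jig). The top is 22 mm wide along x, 40 mm above the bench, 10 mm above the board. The bar is balanced when its balance point lies over this top: it then rests level on the ridge alone.
- bar: Pale wooden bar, 200 mm long (x), 44 wide, 24 high, about 0.35 kg. Origin: centre of its underside; x along the jig's x. It starts between the cheeks, its middle 55 to 95 mm on the -x side of the ridge, -x end down on the board (tilt about 0.06 rad). A hidden ballast puts its balance point up to 25 mm either side of its middle, different every time.
- bar_end (a point): Centre of the bar's low -x end face (44 x 24 mm), where it can be pushed. A finger touching it can hold the end down or up by friction: back off before judging the tilt. A push of over 10 mm at a time can rock it right over. Pushed too far, the bar tips down at its +x end and can be pushed back from there (tilt when tipped 0.05 to 0.2 rad).
- saddle: Aluminium marker, 0.08 kg, an inverted U standing on the bench: 40 mm long (x), 68 wide (y), bridge 6 thick on two 10 mm high legs 52 mm apart, which go either side of the bar. Origin: centre of the underside, level with the feet. Seated, the bridge lies on the bar, the origin 14 mm above the bar's underside, x along the bar, either way round.
- saddle_tab (a point): Middle of the upright tab by which the marker is gripped: 16 mm thick along the marker's x, 40 wide along y, from 16 to 60 mm above the feet; this point 38 mm above them.
- glue: White glue bottle, 68 mm across, 170 high, a bystander. Origin: centre of the underside.
- tape: Yellow tape measure, 70 x 35 x 60 mm, a bystander. Origin: centre of the underside.
- offcut: Wooden offcut, 150 x 60 x 45 mm, a bystander. Origin: centre of the underside.
- block: Wooden block, 90 x 55 x 70 mm, a bystander. Origin: centre of the underside.
- driver: Screwdriver lying on the bench, a bystander.
Mind the look-alikes: they are no part of the job. What is shaped like the bar but red is not meant. What is meant by the saddle is not red, and is the smaller of those in its own colour.

How it is judged:
By the outcome, as a careful person would: the job done as asked, in the order asked, and still so for the second after the job is handed in, with the robot touching nothing.
It also fails if it takes over 67 s, if anything falls off the work surface, if the arm or the gripper's body presses on something with over 40 N, if the wrist force passes 120 N, or if a joint passes its speed limit or range.

## Working session

There is one attempt and no reset: what is moved stays moved. The work goes in short steps, each a Python script; the robot and the scene stay as the last script left them, time stands still between calls to the robot, and variables do not carry over. Pictures are saved under pics/ and viewed, at most 10 in all, crops included, and the job is handed in when it is done.

```bash
mkdir -p pics
cat > h.py <<'E'
import numpy as np, cv2
from bench import r, kinematics, capture, close_job
def cloud(c, T=None):
    d=c["depth"].astype(float); K=c["camera_matrix"]; h,w=d.shape
    u,v=np.meshgrid(np.arange(w),np.arange(h))
    X=(u-K[0,2])/K[0,0]*d; Y=-(v-K[1,2])/K[1,1]*d
    P=np.stack([X,Y,-d,np.ones_like(d)],-1)
    M=np.linalg.inv(c["world_to_cam"]) if T is None else T
    W=(P@M.T)[...,:3]; W[d==0]=np.nan
    return W
def save(n,img,s=1):
    if s!=1: img=cv2.resize(img,None,fx=s,fy=s,interpolation=cv2.INTER_CUBIC)
    cv2.imwrite("pics/"+n+".png",cv2.cvtColor(img,cv2.COLOR_RGB2BGR))
E
python3 - <<'E'
from h import *
for n in("scene","top"):
    c=capture(n); save(n+"0",c["color"]); np.savez("/tmp/%s0.npz"%n,**c)
    print(n,c["camera_matrix"].round(1).tolist(),np.linalg.inv(c["world_to_cam"]).round(2).tolist())
E
```

```text
scene [[402.3, 0.0, 283.0], [0.0, 402.3, 208.2], [0.0, 0.0, 1.0]] [[-0.44, -0.5, 0.74, 1370.18], [0.9, -0.23, 0.38, 452.24], [-0.02, 0.83, 0.55, 693.5], [0.0, 0.0, 0.0, 1.0]]
top [[391.5, 0.0, 278.4], [0.0, 391.5, 202.2], [0.0, 0.0, 1.0]] [[-0.02, 1.0, -0.07, 457.47], [-1.0, -0.02, -0.02, 8.3], [-0.02, 0.07, 1.0, 1088.6], [0.0, 0.0, 0.0, 1.0]]
```

View pics/scene0.png

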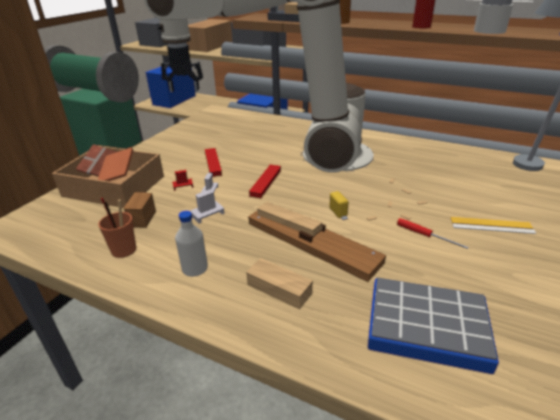

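View pics/top0.png

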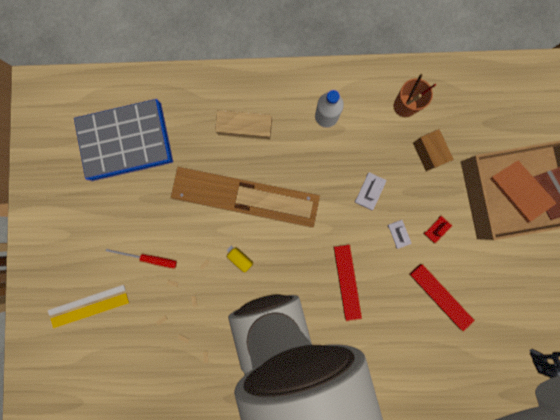

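The top view shows the jig at (175..318, 185..210), with the bar on its right from about (238,195) to (314,212). The jig's +x therefore points left in the image, which is world +y.

Saddle candidates are grey (371,190) larger, grey (400,234) smaller, and red (437,230). Bar look-alikes are red (347,282) and red (441,296). I choose the small grey saddle at (400,234) and the pale bar on the jig.

Run:
```python
from h import *
t=dict(np.load("/tmp/top0.npz")); s=dict(np.load("/tmp/scene0.npz"))
save("crop0",np.vstack([t["color"][155:260,160:440]]),2.8)
W=cloud(t); Ws=cloud(s)
hsv=cv2.cvtColor(t["color"],cv2.COLOR_RGB2HSV)
# saddles: low saturation, off the table
for (u,v) in((371,190),(400,234)):
    m=np.zeros(W.shape[:2],bool); m[v-25:v+25,u-18:u+18]=1
    m&=(W[...,2]>8)
    n,l,st,ce=cv2.connectedComponentsWithStats(m.astype(np.uint8))
    for zr in((8,35),(40,80)):
        q=W[m&(W[...,2]>zr[0])&(W[...,2]<zr[1])]
        if len(q)<5: print(u,zr,len(q));continue
        b=cv2.minAreaRect(q[:,:2].astype(np.float32)); print(u,zr,len(q),np.round(b,1) if 0 else b,np.median(q[:,2]))
# jig
m=np.zeros(W.shape[:2],bool); m[160:235,165:330]=1
for zr in((20,90),(22,37),(46,80)):
    k=m&(W[...,2]>zr[0])&(W[...,2]<zr[1]); k=cv2.morphologyEx(k.astype(np.uint8),cv2.MORPH_OPEN,np.ones((3,3)))>0
    q=W[k]; print("jig",zr,len(q),cv2.minAreaRect(q[:,:2].astype(np.float32)))
for i in range(0,21):
    f=i/20; u=int(178+f*138); v=int(185+f*25)
    print((u,v),W[v,u].round(0),t["color"][v,u])
```

```text
371 (8, 35) 422 ((557.9389038085938, -220.18252563476562), (52.87040328979492, 90.06404113769531), 63.411354064941406) 20.533258397576788
371 (40, 80) 187 ((557.7816772460938, -220.0893096923828), (21.642292022705078, 53.04289245605469), 62.86238479614258) 76.89695802734639
400 (8, 35) 253 ((438.65899658203125, -294.9537353515625), (68.7145767211914, 41.77458953857422), 19.217906951904297) 15.733143911935713
400 (40, 80) 122 ((439.20806884765625, -293.9454650878906), (39.124881744384766, 16.23987579345703), 19.768308639526367) 59.18328712009145
jig (20, 90) 4819 ((554.020751953125, 139.64170837402344), (434.9152526855469, 101.366943359375), 75.33390808105469)
jig (22, 37) 3363 ((550.0128784179688, 123.66352081298828), (400.0759582519531, 90.30117797851562), 77.087890625)
jig (46, 80) 1329 ((537.2589111328125, 41.32647705078125), (200.2008514404297, 70.31119537353516), 80.98873138427734)
(178, 185) [586. 305.  29.] [128  87  41]
(184, 186) [583. 288.  30.] [129  88  42]
(191, 187) [580. 269.  30.] [130  88  47]
(198, 188) [576. 250.  29.] [128  87  39]
(205, 190) [571. 231.  29.] [137  94  53]
(212, 191) [567. 212.  28.] [131  86  46]
(219, 192) [564. 192.  32.] [133  91  50]
(226, 193) [561. 173.  32.] [131  91  47]
(233, 195) [555. 154.  33.] [134  91  44]
(240, 196) [548. 131.  69.] [175 146  98]
(247, 197) [546. 113.  63.] [169 137  93]
(253, 198) [543.  97.  61.] [167 137  95]
(260, 200) [537.  79.  63.] [164 135  90]
(267, 201) [534.  61.  57.] [172 143  97]
(274, 202) [531.  42.  61.] [169 141  96]
(281, 203) [528.  24.  60.] [167 136  93]
(288, 205) [523.   6.  55.] [163 134  93]
(295, 206) [519. -13.  57.] [171 142  98]
(302, 207) [516. -31.  56.] [172 141  98]
(309, 208) [513. -50.  56.] [175 145 102]
(316, 210) [509. -70.  27.] [139 101  62]
```

View pics/crop0.png

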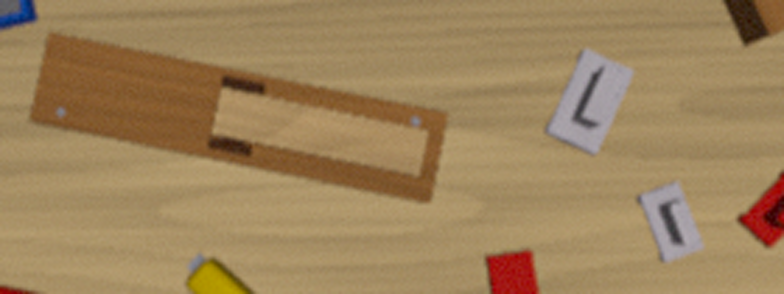

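The crop confirms the chosen saddle. It measures 69 x 42 mm with its tab at 59 mm, matching the description, while the larger one is 90 x 53 mm. The board fits as 400 x 90 mm centred at (550,124) with its axis at 77.1°. Next I cross-check with the scene camera and move in behind the low end.

```bash
cat >> h.py <<'E'
C=np.array([550.0,123.7]); a=np.radians(77.09)
ex=np.array([np.cos(a),np.sin(a)]); ey=np.array([-ex[1],ex[0]])
def R(ang,flip=0):  # tool down, tool x at angle ang (rad)
    ang+=np.pi*flip; x=np.array([np.cos(ang),np.sin(ang),0]); z=np.array([0,0,-1.]); return np.stack([x,np.cross(z,x),z],1)
def J(x,y,z): # jig -> world
    return np.array([*(C+x*ex+y*ey),z])
def tojig(W): 
    d=W[...,:2]-C; return np.stack([d@ex,d@ey,W[...,2]],-1)
def bar(names=("top","scene"),caps=None):
    out={}
    for n in names:
        c=caps[n] if caps else capture(n)
        P=tojig(cloud(c)); hsv=cv2.cvtColor(c["color"],cv2.COLOR_RGB2HSV)
        k=(abs(P[...,1])<19)&(P[...,0]>-200)&(P[...,0]<180)&(P[...,2]>46)&(P[...,2]<84)&(hsv[...,1]>70)&(hsv[...,2]>110)
        nn,l,st,_=cv2.connectedComponentsWithStats(k.astype(np.uint8))
        if nn<2: continue
        q=P[l==1+np.argmax(st[1:,4])]
        x0,x1=np.percentile(q[:,0],[.5,99.5]); i=(q[:,0]>x0+6)&(q[:,0]<x1-6)
        f=np.polyfit(q[i,0],q[i,2],1)
        out[n]=(len(q),"tilt %.4f"%f[0],"z@0 %.1f"%f[1],"x %.1f %.1f"%(x0,x1))
    print(out); return out
E
python3 - <<'E'
from h import *
caps={n:dict(np.load("/tmp/%s0.npz"%n)) for n in("top","scene")}
bar(caps=caps)
for n,c in caps.items():
    W=cloud(c);P=tojig(W);hsv=cv2.cvtColor(c["color"],cv2.COLOR_RGB2HSV)
    k=(P[...,2]>24)&(P[...,2]<36)&(abs(P[...,0])<230)&(abs(P[...,1])<60)
    k=cv2.morphologyEx(k.astype(np.uint8),cv2.MORPH_OPEN,np.ones((3,3)))>0
    print(n,"board",cv2.minAreaRect(P[k][:,:2].astype(np.float32)))
    k=(abs(P[...,0])<35)&(abs(P[...,1])<45)&(P[...,2]>40)&(P[...,2]<60)&(hsv[...,2]<95)
    for s in(1,-1):
        q=P[k&(P[...,1]*s>15)]; print("cheek",s,len(q),np.median(q,0).round(1),np.percentile(q,[4,96],axis=0).round(1).tolist() if len(q) else 0)
    d=W-[439,-294.5,0]; k=(np.hypot(d[...,0],d[...,1])<45)
    q=W[k&(W[...,2]>45)&(W[...,2]<75)]; print("tab",cv2.minAreaRect(q[:,:2].astype(np.float32)),np.percentile(q[:,2],95))
print(r.get_state()["tool_rot"])
for f in(0,1):
    for p in(J(-215,0,38),J(0,0,130)): print(f,kinematics.solve_ik(p,R(a,f)))
    print(kinematics.solve_ik(np.array([439,-294.5,35]),R(np.radians(19.5+90),f)), kinematics.solve_ik(np.array([439,-294.5,35]),R(np.radians(19.5),f)))
E
```

```text
{'top': (1085, 'tilt 0.0569', 'z@0 64.3', 'x -182.1 14.9'), 'scene': (504, 'tilt 0.0603', 'z@0 62.7', 'x -181.0 17.7')}
top board ((-0.0258941650390625, -0.018192291259765625), (400.08203125, 90.20658111572266), 0.027242768555879593)
cheek 1 55 [-1.6 29.6 49.1] [[-19.4, 24.4, 41.0], [16.4, 34.0, 52.1]]
cheek -1 52 [  0.  -30.7  48.6] [[-18.8, -34.7, 46.0], [16.6, -26.3, 51.4]]
tab ((439.20806884765625, -293.9454650878906), (39.124881744384766, 16.23987579345703), 19.768308639526367) 62.51623090032949
scene board ((1.9171295166015625, -5.4244537353515625), (398.21435546875, 93.39665985107422), 0.06399936228990555)
cheek 1 14 [17.7 21.5 46. ] [[14.6, 15.6, 42.3], [21.1, 27.2, 52.3]]
cheek -1 69 [  4.7 -37.   45.6] [[-15.5, -41.4, 40.8], [19.8, -23.9, 48.8]]
tab ((445.3194580078125, -292.9546203613281), (43.461612701416016, 17.834505081176758), 23.558576583862305) 59.5338208230488
[[ 9.31300950e-01  3.64250537e-01 -2.94575524e-04]
 [ 3.64250638e-01 -9.31300343e-01  1.06930332e-03]
 [ 1.15156023e-04 -1.10314252e-03 -9.99999385e-01]]
0 [-1.83807477e+01  9.43171900e+00  1.05066310e+02 -2.54444375e-14
  6.55019709e+01 -5.47074766e+00]
0 [ 4.84548684e+00  1.04299934e+01  9.21760986e+01 -2.54444375e-14
  7.73939080e+01  1.77554868e+01]
[-4.22089406e+01  1.17756140e+01  1.02642057e+02 -2.54444375e-14
  6.55823291e+01 -6.17089406e+01] [-4.22089406e+01  1.17756140e+01  1.02642057e+02 -2.54444375e-14
  6.55823291e+01  2.82910594e+01]
1 None
1 None
[-4.22089406e+01  1.17756140e+01  1.02642057e+02 -2.54444375e-14
  6.55823291e+01  1.18291059e+02] [-4.22089406e+01  1.17756140e+01  1.02642057e+02 -2.54444375e-14
  6.55823291e+01 -1.51708941e+02]
```

Run:
```python
from h import *
r.goto(J(-222,0,120),R(a)); r.grip(0)
r.move_straight(J(-222,0,38),120)
print("contact",r.move_straight(J(-180,0,38),25,until_force=1.2), tojig(r.get_state()["tcp_pos"][None])[0] if 0 else tojig(np.array(r.get_state()["tcp_pos"])))
r.move_straight(J(-155,0,38),30)
print(r.get_state()["ft_force"])
r.move_straight(J(-175,0,38),80); r.wait(.3)
bar(); print(r.get_state()["time"])
c=capture("scene"); save("s1",c["color"][170:300,220:420],3)
```

```text
contact True [-193.07737802    0.26768845   37.71742343]
[-0.18156946 -0.57756922 -0.2394983 ]
{'top': (714, 'tilt 0.0755', 'z@0 64.6', 'x -75.0 54.4'), 'scene': (512, 'tilt 0.0749', 'z@0 62.6', 'x -141.3 57.5')}
6.9917
```

View pics/s1.png

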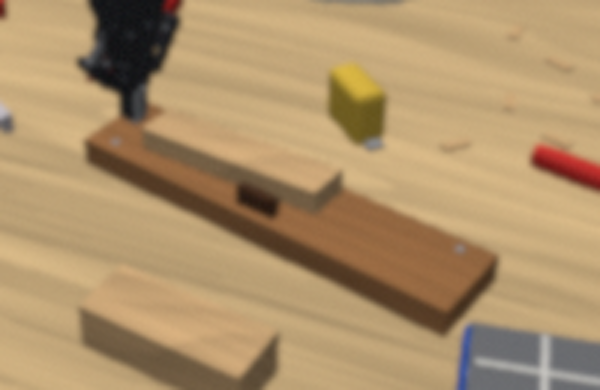

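The crop shows the bar slid along between the cheeks with its low end still on the board, and the finger backed off at about (135,110). I'll continue in 6 mm pushes, backing off and checking the tilt after each one.

Run:
```python
from h import *
x=-155
while x<-75:
    x+=6
    r.move_straight(J(x-3,0,38),80); r.move_straight(J(x,0,38),20); r.move_straight(J(x-14,0,38),60); r.wait(.25)
    o=bar(("scene",)); t=float(o["scene"][1][5:]); print(x)
    if t<0.03: break
r.wait(.5); bar(("scene",)); print(r.get_state()["time"])
```

```text
{'scene': (522, 'tilt 0.0796', 'z@0 62.8', 'x -136.1 63.0')}
-149
{'scene': (510, 'tilt 0.0835', 'z@0 62.7', 'x -130.1 69.5')}
-143
{'scene': (514, 'tilt 0.0896', 'z@0 62.9', 'x -122.7 76.0')}
-137
{'scene': (558, 'tilt 0.0065', 'z@0 62.0', 'x -116.6 82.4')}
-131
{'scene': (562, 'tilt -0.0007', 'z@0 61.9', 'x -118.0 82.9')}
13.0667
```

Level at +0.0±0.007. Next is a small further push to centre the balance point on the ridge, then a wrist-camera look at the cheeks and at the saddle.

```bash
cat >> h.py <<'E'
def wrist():
    s=r.get_state(); c=capture("wrist")
    T=np.eye(4); T[:3,:3]=s["tool_rot"]; T[:3,3]=s["tcp_pos"]
    return c, cloud(c,T@c["tool_from_camera"])
E
python3 - <<'E'
from h import *
x=-127
r.move_straight(J(x-4,0,42),60); r.move_straight(J(x,0,42),20); r.move_straight(J(x-20,0,42),60); r.wait(.4)
bar(("scene",))
r.move_straight(J(x-40,0,230),200)
r.goto(J(-10,0,260),R(a-np.pi/2))
r.grip(50)
c,W=wrist(); save("w1",c["color"]); np.savez("/tmp/w1.npz",W=W,**c)
bar()
r.goto([439.,-294.3,200],R(np.radians(19.6)))
c,W2=wrist(); save("w2",c["color"]); np.savez("/tmp/w2.npz",W=W2,**c)
k=np.hypot(W2[...,0]-439,W2[...,1]+294)<45
for z in((48,75),(9,24)):
    q=W2[k&(W2[...,2]>z[0])&(W2[...,2]<z[1])]; print(len(q),cv2.minAreaRect(q[:,:2].astype(np.float32)),np.median(q[:,2]))
P=tojig(W); hsv=cv2.cvtColor(c["color"],cv2.COLOR_RGB2HSV)
print(np.nanpercentile(P.reshape(-1,3),[1,50,99],axis=0))
w=np.load("/tmp/w1.npz"); hsv=cv2.cvtColor(w["color"],cv2.COLOR_RGB2HSV)
k=(abs(P[...,0])<35)&(abs(P[...,1])<45)&(P[...,2]>42)&(P[...,2]<56)&(hsv[...,2]<95)
for s in(1,-1):
    q=P[k&(P[...,1]*s>20)]; print("cheek",s,len(q)); 
    if len(q): print(np.percentile(q,[2,50,98],axis=0).round(1).tolist())
k=(P[...,2]>57)&(P[...,2]<72); q=P[k]; print("bar",np.percentile(q,[1,50,99],axis=0).round(1).tolist())
print(r.get_state()["time"])
E
python3 -c "
import cv2,numpy as np
cv2.imwrite('pics/w12.png',cv2.resize(np.hstack([cv2.imread('pics/w1.png'),cv2.imread('pics/w2.png')]),(800,300)))"
```

```text
{'scene': (557, 'tilt -0.0003', 'z@0 61.9', 'x -111.7 85.0')}
{'top': (316, 'tilt 0.0021', 'z@0 64.0', 'x -115.8 -56.5'), 'scene': (563, 'tilt -0.0005', 'z@0 61.9', 'x -113.9 85.5')}
817 ((440.7906188964844, -294.4244079589844), (40.47306823730469, 15.509444236755371), 19.763452529907227) 61.06110465399553
1691 ((441.0003967285156, -294.5157775878906), (68.33572387695312, 39.988975524902344), 19.052167892456055) 17.158883753062753
[[-372.89243769 -187.50147435   -0.57474938]
 [  -7.83542035  -11.06489279    2.0148509 ]
 [ 363.95457332  317.41684561  354.03461674]]
cheek 1 225
[[-17.8, 23.5, 48.6], [0.2, 27.2, 50.1], [18.2, 30.9, 51.7]]
cheek -1 325
[[-17.4, -37.9, 43.7], [-0.2, -34.1, 50.2], [18.0, -28.7, 51.8]]
bar [[-112.3, -25.9, 58.1], [-17.4, -1.2, 65.0], [82.1, 182.4, 66.8]]
19.8417
```

View pics/w12.png

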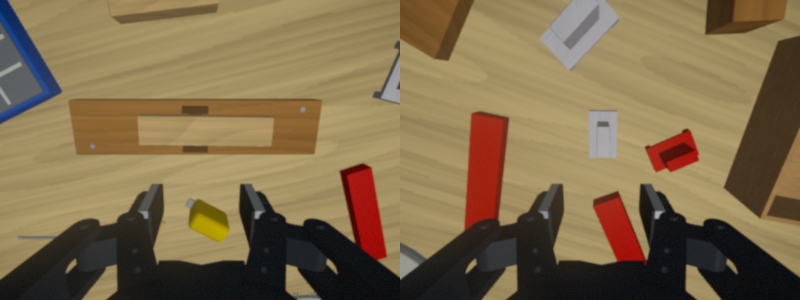

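The left view shows the bar level in the jig, cheeks at (195,110) and (195,149). The right view shows the small grey saddle at (603,135), with the red one clear of it at (672,150). I'll grasp the grey one.

Run:
```python
from h import *
w=np.load("/tmp/w1.npz"); P=tojig(w["W"]); hsv=cv2.cvtColor(w["color"],cv2.COLOR_RGB2HSV)
for x in range(-90,80,20):
    k=(abs(P[...,0]-x)<10)&(abs(P[...,1])<35)&(P[...,2]>58)&(P[...,2]<72)&(hsv[...,2]>95); q=P[k]
    if len(q)>20: print(x,len(q),np.percentile(q[:,1],[1.5,98.5]).round(1),np.percentile(q[:,1],[1.5,98.5]).mean().round(1),np.median(q[:,2]).round(1))
p=np.array([440.5,-294.4,0]); O=R(np.radians(19.5))
r.move_straight(p+[0,0,90],150,ori=O); print(r.move_straight(p+[0,0,25],60,until_force=8))
print(r.get_state()["tcp_pos"]); r.grip(5); s=r.get_state(); print(s["finger_gap"],s["gripper_force"],s["ft_force"])
r.move_straight(p+[0,0,180],120); s=r.get_state(); print(s["finger_gap"],s["time"])
c,W=wrist(); save("w3",c["color"]); np.savez("/tmp/w3.npz",W=W,**c)
Q=(W-s["tcp_pos"])@np.array(s["tool_rot"])
hsv=cv2.cvtColor(c["color"],cv2.COLOR_RGB2HSV)
k=(abs(Q[...,0])<50)&(abs(Q[...,1])<40)&(Q[...,2]>0)&(Q[...,2]<20); 
q=Q[k]; print(len(q),cv2.minAreaRect(q[:,:2].astype(np.float32)),np.percentile(q,[2,50,98],axis=0))
```

```text
-90 792 [-24.7  18.5] -3.1 65.1
-70 793 [-24.9  18.6] -3.1 65.1
-50 776 [-25.1  17.3] -3.9 65.1
-30 784 [-25.2  17.5] -3.9 65.1
-10 791 [-25.6  17.4] -4.1 65.1
10 791 [-25.8  17.5] -4.1 65.1
30 785 [-26.   17.6] -4.2 65.2
50 778 [-26.2  16.3] -4.9 65.2
70 782 [-26.4  16.3] -5.0 65.2
False
[ 440.69878671 -294.56179407   25.39471591]
15.278958462316824 59.060195088386536 [-0.15407588  0.6294884   4.03239123]
15.42779333834474 23.8
4294 ((17.034740447998047, -0.6133651733398438), (40.264610290527344, 34.967960357666016), 89.81298828125) [[  3.20322426 -20.03221835   3.654838  ]
 [ 23.73737043  -0.42449252   8.12938455]
 [ 34.25546405  18.78790602  17.71904813]]
```

View pics/w3.png

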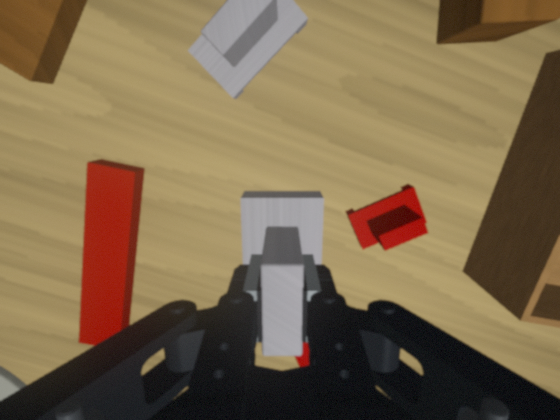

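Grasp good: gap 15.4 mm, and the saddle is centred within 0.6 mm in the tool frame. Next I carry it over the jig and check alignment close above the bar.

Run:
```python
from h import *
O=R(a-np.pi/2-0.012)
r.goto(J(-0.5,-3.4,190),O); r.move_straight(J(-0.5,-3.4,112),100); r.wait(.2)
c,W=wrist(); save("w4",c["color"]); np.savez("/tmp/w4.npz",W=W,**c)
P=tojig(W); hsv=cv2.cvtColor(c["color"],cv2.COLOR_RGB2HSV); s=r.get_state()
print("tcp",tojig(np.array(s["tcp_pos"])),s["time"])
for x in range(-100,90,15):
    k=(abs(P[...,0]-x)<7)&(abs(P[...,1])<35)&(P[...,2]>58)&(P[...,2]<70)&(hsv[...,2]>95)&(hsv[...,1]>50); q=P[k]
    if len(q)>20: print(x,len(q),np.percentile(q[:,1],[1.5,98.5]).round(1),np.median(q[:,2]).round(1))
k=(abs(P[...,0])<35)&(abs(P[...,1])<50)&(P[...,2]>46)&(P[...,2]<56)&(hsv[...,2]<95)
for t in(1,-1):
    q=P[k&(P[...,1]*t>20)]; print("cheek",t,len(q)); 
    if len(q): print(np.percentile(q,[2,50,98],axis=0).round(1).tolist())
k=(P[...,2]>95)&(P[...,2]<112)&(abs(P[...,0])<45)&(abs(P[...,1])<45)&(hsv[...,1]<45);q=P[k]
print("saddle",len(q),np.percentile(q,[1,50,99],axis=0).round(1).tolist())
bar(("scene",))
c=capture("scene"); save("s4",c["color"][170:300,220:420],3)
```

```text
tcp [ -0.44227127  -3.58285621 112.45122405] 26.625
-100 1538 [-24.5  18. ] 65.0
-85 1518 [-24.7  17.8] 65.0
-70 1525 [-24.9  17.6] 65.1
-55 1531 [-25.1  17.5] 65.1
-40 1522 [-25.3  17.4] 65.1
-25 695 [-25.3  16.6] 65.2
20 190 [-25.9  14.3] 65.2
35 1521 [-26.   16.4] 65.2
50 1525 [-26.2  16.2] 65.2
65 1511 [-26.4  16. ] 65.2
80 1196 [-26.5  16.1] 65.2
cheek 1 0
cheek -1 848
[[-18.1, -37.8, 47.3], [-0.0, -33.8, 50.2], [18.5, -29.2, 51.5]]
saddle 4190 [[-20.0, -37.7, 96.4], [-0.5, -26.8, 104.5], [19.3, -5.0, 110.4]]
{'scene': (449, 'tilt -0.0002', 'z@0 61.9', 'x -114.2 85.5')}
```

View pics/w4.png

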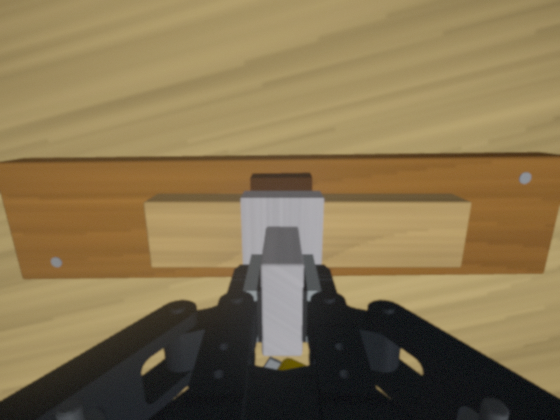

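The wrist view shows the saddle squarely over the bar and cheek, at (282,230) against the cheek at (282,182). The offsets are about 0.5 mm, so I apply a small correction and lower it gently.

Run:
```python
from h import *
d=lambda z: J(0.1,-3.9,z)
r.move_straight(d(88),60)
print(r.move_straight(d(78),8,until_force=1.5)); s=r.get_state(); print(s["tcp_pos"],s["ft_force"])
bar(("scene",))
r.grip(26); r.wait(.3); bar(("scene",)); s=r.get_state(); print(s["finger_gap"],s["time"])
r.move_straight(s["tcp_pos"]+np.array([0,0,90]),60)
r.goto(J(-150,-150,260),R(a-np.pi/2)); r.wait(.5)
bar(); print(r.get_state()["time"])
c=capture("top"); W=cloud(c); P=tojig(W); hsv=cv2.cvtColor(c["color"],cv2.COLOR_RGB2HSV)
for z in((68,82),(90,125)):
    k=(abs(P[...,0])<35)&(abs(P[...,1])<45)&(P[...,2]>z[0])&(P[...,2]<z[1])
    if z[0]<80: k&=hsv[...,1]<60
    q=P[k]; print(z,len(q),cv2.minAreaRect(q[:,:2].astype(np.float32)) if len(q) else 0,np.median(q[:,2]))
s=capture("scene")
save("fin",np.vstack([cv2.resize(c["color"][160:235,165:335],(680,300)),cv2.resize(s["color"][190:290,220:446],(680,300))]))
```

```text
True
[553.81955408 122.93031601  79.26354077] [-0.70569363  0.02764917  5.92425207]
{'scene': (215, 'tilt 0.0004', 'z@0 61.9', 'x -114.1 -27.6')}
{'scene': (216, 'tilt 0.0014', 'z@0 62.0', 'x -113.2 -18.5')}
25.832320093218613 28.9417
{'top': (334, 'tilt 0.0031', 'z@0 63.5', 'x 22.6 83.0'), 'scene': (220, 'tilt 0.0065', 'z@0 62.4', 'x -115.1 -28.5')}
32.1
(68, 82) 215 ((-0.2545490264892578, -1.5223617553710938), (67.83967590332031, 40.01164627075195), 89.4698715209961) 70.4793094913831
(90, 125) 123 ((-0.41683530807495117, -1.2098102569580078), (39.58259201049805, 15.88853931427002), 89.16438293457031) 113.55302495758394
```

View pics/fin.png

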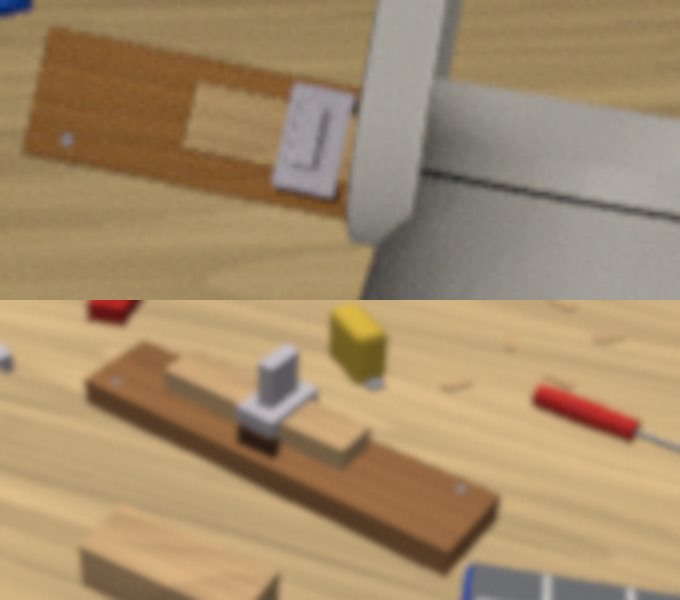

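The saddle sits astride the bar over the cheeks, within 0.4 mm of the ridge in x, at the right height, and the bar looks level. One more tilt check over both halves, then I hand in.

Run:
```python
from h import *
r.goto(J(-150,-400,300),R(a-np.pi/2)); r.wait(.5)
ok=True
for n in("scene","top"):
    c=capture(n);P=tojig(cloud(c));hsv=cv2.cvtColor(c["color"],cv2.COLOR_RGB2HSV)
    k=(abs(P[...,1]+2)<16)&(abs(P[...,0])>30)&(P[...,0]>-107)&(P[...,0]<78)&(P[...,2]>46)&(P[...,2]<80)&(hsv[...,1]>70)&(hsv[...,2]>110)
    q=P[k]; t=np.polyfit(q[:,0],q[:,2],1); print(n,len(q),t,[np.median(q[q[:,0]*s>0,2]) for s in(1,-1)]); ok&=abs(t[0])<.012
print(r.get_state()["time"])
if ok: print(close_job())
```

```text
Traceback (most recent call last):
bench.PlanningError: the arm cannot take that pose within its joint ranges
```

Run:
```python
from h import *
r.movej([-76.318, 8.623, 82.357, 0, 89.026, -7.678]); r.wait(.3)
ok=True
for n in("scene","top"):
    c=capture(n);P=tojig(cloud(c));hsv=cv2.cvtColor(c["color"],cv2.COLOR_RGB2HSV)
    k=(abs(P[...,1]+2)<16)&(abs(P[...,0])>30)&(P[...,0]>-107)&(P[...,0]<78)&(P[...,2]>46)&(P[...,2]<80)&(hsv[...,1]>70)&(hsv[...,2]>110)
    q=P[k]; t=np.polyfit(q[:,0],q[:,2],1); print(n,len(q),t,[np.median(q[q[:,0]*s>0,2]) for s in(1,-1)]); ok&=abs(t[0])<.012
print(r.get_state()["time"])
if ok: print(close_job())
```

```text
scene 310 [-6.72067118e-04  6.18783356e+01] [np.float64(61.80478787269584), np.float64(61.85267309403832)]
top 570 [2.71552070e-05 6.37730595e+01] [np.float64(63.657446355735715), np.float64(63.769144670745845)]
34.95
the job is handed in; nothing more can be done
None
```

Job handed in at 35 s: the bar is balanced level on the ridge (tilt under 0.001 rad in both cameras), with the small aluminium saddle seated astride it, within about 0.5 mm of centre over the ridge.

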